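# Push the blank home in a drill jig and flip the jig leaf over it

### The job

An aluminium plate blank lies loose in the drill jig. With the fingertips push it home, right up against the two stop pins beside the hinge and the one stop pin at its far end, and only then flip the yellow jig leaf over on its hinge so that it lies fully flat over the blank, pressed down on its two landing posts. Do not pick the blank up or slam the leaf down, leave the other things on the bench where they are, and finish clear of the jig.

Things in the scene. Friction and masses are not known exactly. Their poses are not given: they have to be found in the camera images.
- jig: Leaf drill jig bolted to the bench: dark steel base 160 mm (x) by 250 mm (y from -100 to +150), top 20 mm above the bench. Origin on the bench straight below the hinge's middle. The hinge lies along the jig's x axis, which points away from the robot turned by up to 0.3 rad. The blank's nest is on the +y side, the open leaf on the -y side; two rest posts for it at (-40, -80), (40, -80), top 41.5 mm.
- hinge (a point): middle of the leaf's hinge axis, 47.5 mm above the bench, axes as the jig's. Two hinge lugs stand at jig x -54 to -40 and 40 to 54, 22 mm wide in y, 58.5 mm tall.
- side_stops (a point): midpoint between the contact faces of the two stop pins beside the hinge, 30 mm above the bench (10 mm above the base), axes as the jig's. Steel pins 10 mm across, 15 mm tall above the base, centres at jig (-30, 17) and (30, 17) mm: they stop the blank's long side at jig y = 22 mm.
- end_stop (a point): contact face of the single end stop pin, 30 mm above the bench, axes as the jig's. Pin 10 mm across, 15 mm tall above the base, centre at jig (55, 62) mm: it stops the blank's +x end at jig x = 50 mm.
- landing (a point): midpoint between the tops of the two landing posts that carry the shut leaf, 41.5 mm above the bench, axes as the jig's. Posts 12 mm across with centres at jig (-48, 134) and (48, 134) mm: fingers pushing the blank pass between them.
- blank: Bare aluminium plate 100 (its x) x 80 (its y) x 20 mm, 0.3 to 0.6 kg, dark bore in the middle, lying flat and loose on the jig's base. Origin: centre of its underside. Home is jig x = 0, y = 62 mm, square with the jig and touching all three stop pins. It starts 8 to 18 mm short of home towards jig -x and 8 to 16 mm towards +y, turned by up to 0.1 rad; it slides easily (0.5 to 1.5 N).
- leaf (a joint): Angle of the yellow leaf about the hinge, rad: 0 = shut, flat on the landing posts over the nest (its stop); 1.57 = upright; 3.14 = fully open on the -y side. Starts at 2.6 to 3.1. The hinge is stiff (friction 0.5 N m): the leaf, 0.3 to 0.5 kg, stays at any angle where it is left and must be pushed all the way over and down, with 3 to 8 N near the lip.
- lip (a point): Middle of the outer edge of the leaf's finger lip, at mid thickness, 165 mm from the hinge axis; x along the hinge, y outward along the leaf. Leaf: plate 12 mm thick centred on the axis, 110 mm wide out to 142 mm, then the lip, 90 mm wide, out to 165 mm. Shut, it clears the blank by 1.5 mm. Open, the lip overhangs bare bench, 40 mm or more below it, so a fingertip fits under.
- bush: Not part of the job, leave alone: small flanged steel drill bush, 20 mm across, 20 mm tall, standing loose on the far edge of the jig's base; origin at its underside.
- roller: Not part of the job, leave alone: blue plastic conveyor roller with steel axle, 44 mm across, 144 mm tall, standing on end beside the jig; origin at its underside.
- bearing: Not part of the job, leave alone: black bearing block, 45 x 70 mm foot, 48 mm tall; origin at its underside.
- oil: Not part of the job, leave alone: yellow oil bottle with red cap, 48 mm across, 130 mm tall; origin at its underside.
- collar: Not part of the job, leave alone: steel shaft collar (ring) 40 mm across, 14 mm tall, lying flat; origin at its underside.
- driver: Not part of the job, leave alone: screwdriver with green handle lying on the bench on the robot's side of the jig; origin under its middle.
- spanner: Not part of the job, leave alone: steel spanner lying on the bench beyond the jig; origin under its middle.
There are look-alikes about, which are no part of the job. Several things have the shape of the blank; the one meant has the colours described above.

How it is judged:
By the outcome, as a careful person would: the job done as asked, in the order asked, and still so for the second after the job is handed in, with the robot touching nothing.
It also fails if it takes over 72 s, if anything falls off the work surface, if the arm or the gripper's body presses on something with over 40 N, if the wrist force passes 120 N, or if a joint passes its speed limit or range.

### The arm

A 7-joint arm with a two-finger parallel gripper is mounted at the origin on the work surface. World frame = base frame: x ahead of the robot, y to its left, z up, the work surface at z = 0. Lengths are in m, angles in rad, forces in N, time in s.
With the tool pointing down it reaches from about 0.425 to 0.925 m from the base axis. Payload 6.8 kg.
Tool frame: the origin (TCP) lies between the finger pads; the fingertips stand 14 mm ahead of it and the grasp point (between the pads) lies 5 mm behind it; z points along the fingers, y is the direction in which the jaws open and shut (so a half turn about z gives the same grasp; the last joint's range is limited). The gripper opens to 85 mm and grips with 20 to 120 N. Pads are 22 mm wide; open, the fingers measure 114 mm over their backs; the gripper's body (76 mm by 85 mm) begins 54 mm behind the grasp point. The pads swing forward as they close: fully open they stand 13 mm farther back than shut.
Start: joints at [1.143, 0.477, 0.022, 1.555, -0.011, 1.109, -0.083], TCP at [0.212, -0.641, 0.245] pointing down, gripper open.
Joint ranges: [-2.96, 2.96], [-0.34, 2.1], [-1.41, 1.46], [0.24, 2.44], [-1.37, 4.51], [0.17, 1.92], [-2.96, 2.96]. Speed limits (rad/s): [2.39, 2.39, 3.14, 3.14, 3.14, 3.14, 3.14].

### API

Orientations are given as a unit quaternion [w, x, y, z].
In Python, from station import bot gives the robot as it stands.
- The arm moves only by the shell command python3 -m crank 'ROWS' [FORCE]. ROWS is JSON, a list of rows, each a list of 3 entries, a list of its own where there are three numbers: the shift along the tool's x, y, z in m, then the turn, a rotation vector about the tool's x, y, z in degrees, then the finger opening in m, from 0 to 0.0854. A call has 1 to 10 rows; each row shifts and turns the commanded pose from where the row before left it, along the tool's axes as they then stand; what a row does not reach is not made up. A row lasts 1/8 s, in which the tool goes at most 62.5 mm and 10.7 degrees, less where a joint would pass 70% of its speed; a pose out of reach is approached as far as the arm can. A call is refused whole if a number of a shift passes 0.0625 or a number of a turn 10.7, either way. A call with a gripper value outside its range is refused whole. The fingers move at their own pace and stop on an object; FORCE is the grip in N (left out, the last holds). Time passes only in rows, so rows that do not move let the fingers close. It gives the time, the measured TCP pose, the force and the opening at its end, in the units of the state.
- bot.get_obs(): the state, without advancing time (a new reading comes with each control period).
- bot.read_camera(name): name is "scene" or "top" or "wrist"; returns (picture, depth): 420x560x3 uint8, red, green, blue; 420x560 float32, m along the optical axis (not along the pixel's ray), 0 where there is no reading.
- bot.calibration(name): a dict with "fx", "fy", "cx", "cy" (pixels), "extrinsics" (4x4, takes a point from camera to world coordinates). Camera axes: x right, y down, z forward; pixel columns grow to the right and rows downward; lengths in m; the calibration is good to about 2 mm. A picture is of the moment at which its call begins: read the wrist's pose just before it. calibration takes no time and is no camera call; for the wrist camera it gives the pose at the moment of the call.
- bot.hand_in(): hands the job in, once; it reports no verdict.
The state is a dict: "t": time; "q": joint angles; "joint_vel": joint speeds; "joint_torque": joint torques, N m; "eef_pos": TCP position; "tool_rot": TCP orientation; "contact_force": force on the tool from outside, world axes, zero at the start; "torque": the same for the moment, N m; "gripper_width": opening from 0.0 (shut) to 1.0 (fully open).
Only numpy, scipy, OpenCV 4.12 (cv2) and the standard library are available. Lean on these libraries where they do the work, as an engineer would, in place of code of your own. Each camera call takes 0.05 s, during which the arm holds its last target.

## Working session

There is one attempt and no reset: what is moved stays moved. The work goes in short steps, Python scripts to look and compute and a shell command to move; the robot and the scene stay as the last step left them, time stands still between calls to the robot, and variables do not carry over. Pictures are saved under pics/ and viewed, and the job is handed in when it is done.

```bash
ls; mkdir -p pics; python3 - <<'E'
from station import bot
import cv2,numpy as np
print(bot.get_obs())
for n in("scene","top","wrist"):
    c=bot.calibration(n); print(n,c)
    p,d=bot.read_camera(n); cv2.imwrite(f"pics/{n}0.png",p[:,:,::-1]); np.save(f"pics/{n}0d.npy",d)
E
```

```text
pics
{'t': 0.0, 'q': array([ 1.14290005,  0.47781584,  0.02230962,  1.55644257, -0.01149561,
        1.10929848, -0.08308924]), 'joint_vel': array([ 2.35030937e-04, -3.09036753e-04,  7.76558728e-05, -5.30280725e-04,
        7.49331510e-04, -9.47280272e-04,  2.66823219e-03]), 'joint_torque': array([-3.94982235e-04, -5.96440566e+01,  1.60784326e+00, -2.81196749e+01,
        1.24492549e-02,  9.34429758e-03,  3.08708468e-05]), 'eef_pos': array([ 0.21202905, -0.64024056,  0.2443183 ]), 'tool_rot': array([-8.94238709e-04,  9.87238221e-01,  1.59247766e-01, -2.08638020e-04]), 'contact_force': array([ 0.36827988, -0.17264262,  0.05106925]), 'torque': array([-0.00989082,  0.02150051, -0.01181141]), 'gripper_width': 1.0012981211386172}
scene {'fx': 396.47507732782304, 'fy': 396.47507732782304, 'cx': 280.50202614709383, 'cy': 213.28117228334818, 'extrinsics': array([[-0.47975157,  0.55700783, -0.67792382,  1.09396528],
       [ 0.8773257 ,  0.29418949, -0.37914663,  0.40321326],
       [-0.01174957, -0.77665618, -0.62981515,  0.56024373],
       [ 0.        ,  0.        ,  0.        ,  1.        ]])}
top {'fx': 443.50517898422294, 'fy': 443.50517898422294, 'cx': 282.0977254506675, 'cy': 208.17700506553456, 'extrinsics': array([[ 0.00695416, -0.99771353,  0.06722613,  0.46753284],
       [-0.99989749, -0.00609643,  0.01295558,  0.09334355],
       [-0.01251612, -0.06730933, -0.99765365,  1.0854834 ],
       [ 0.        ,  0.        ,  0.        ,  1.        ]])}
wrist {'fx': 338.3902086286372, 'fy': 338.3902086286372, 'cx': 280.8959866855339, 'cy': 213.55706801680685, 'extrinsics': array([[ 3.14825224e-01, -9.13796516e-01, -2.56633991e-01,
         2.77999937e-01],
       [-9.49149206e-01, -3.03363278e-01, -8.41813847e-02,
        -6.18633495e-01],
       [-9.28672879e-04,  2.70086373e-01, -9.62835650e-01,
         3.72372043e-01],
       [ 0.00000000e+00,  0.00000000e+00,  0.00000000e+00,
         1.00000000e+00]])}
```

View pics/scene0.png

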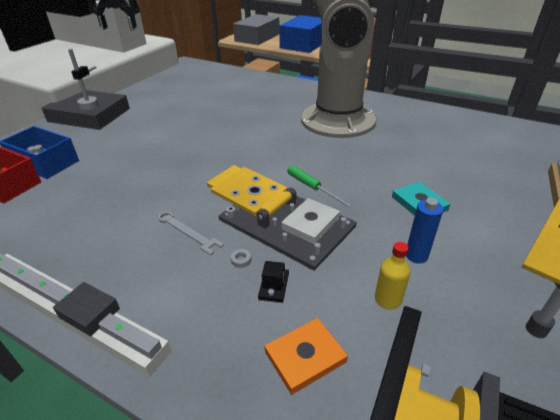

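View pics/top0.png

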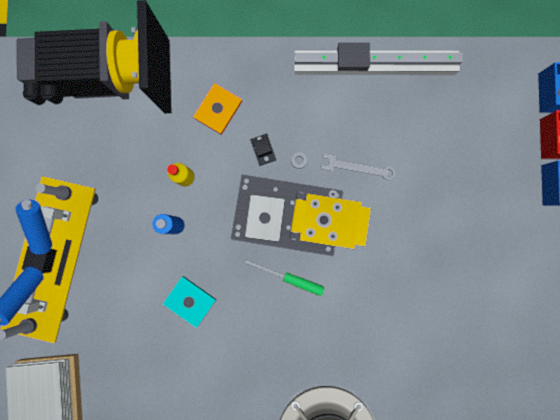

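```bash
python3 - <<'E'
import cv2
a=cv2.imread("pics/top0.png")[165:265,225:380]; cv2.imwrite("pics/c1.png",cv2.resize(a,None,fx=5,fy=5,interpolation=cv2.INTER_CUBIC))
a=cv2.imread("pics/scene0.png")[155:275,200:365]; cv2.imwrite("pics/c2.png",cv2.resize(a,None,fx=4.8,fy=4.8,interpolation=cv2.INTER_CUBIC))
E
```

```text
(no output)
```

View pics/c1.png

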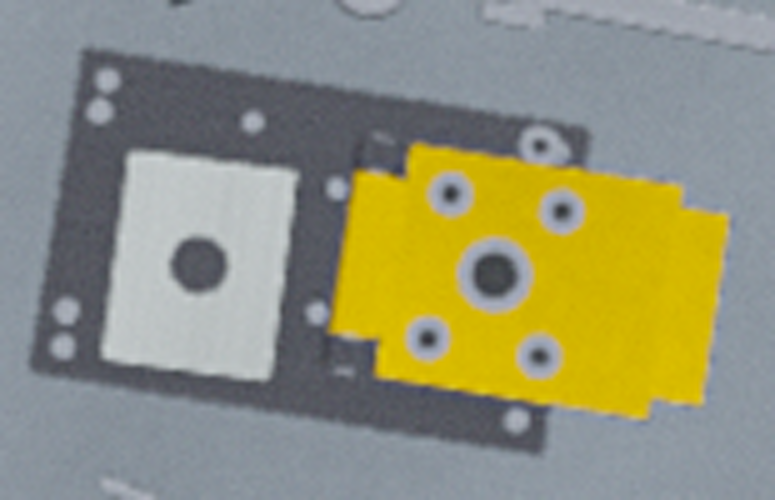

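View pics/c2.png

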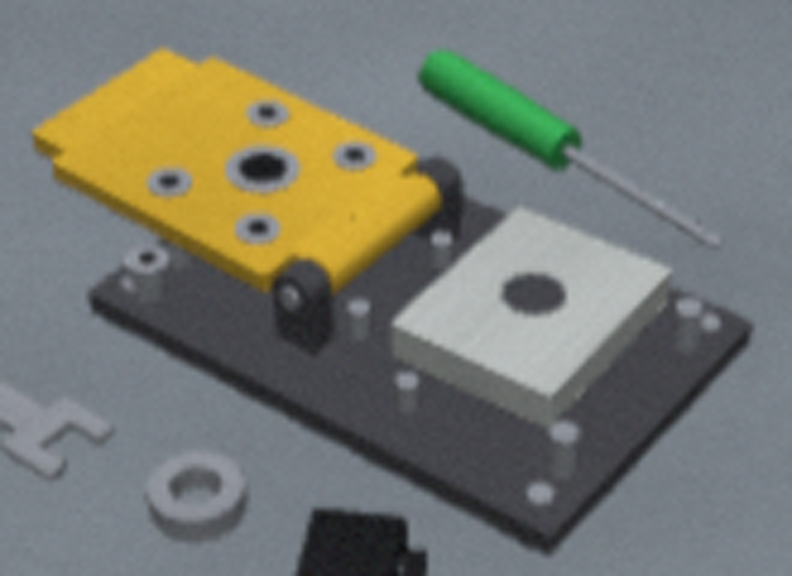

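```bash
cat > h.py <<'E'
import numpy as np,cv2
def ray(c,u,v,z):
    E=c["extrinsics"]; d=E[:3,:3]@np.array([(u-c["cx"])/c["fx"],(v-c["cy"])/c["fy"],1]); o=E[:3,3]
    return o+d*(z-o[2])/d[2]
def fit2(J,W):
    J=np.array(J,float);W=np.array(W,float)[:,:2]
    jm,wm=J.mean(0),W.mean(0);a=J-jm;b=W-wm
    th=np.arctan2((a[:,0]*b[:,1]-a[:,1]*b[:,0]).sum(),(a*b).sum())
    R=np.array([[np.cos(th),-np.sin(th)],[np.sin(th),np.cos(th)]])
    t=wm-R@jm
    return th,t,(W-(J@R.T+t))
def rot(th): return np.array([[np.cos(th),-np.sin(th)],[np.sin(th),np.cos(th)]])
E
python3 - <<'E'
from h import *
from station import bot
c=bot.calibration("top"); im=cv2.imread("pics/top0.png"); g=cv2.cvtColor(im,cv2.COLOR_BGR2GRAY).astype(float)
def cen(cu,cv_,r=3):
    u0,v0=225+cu/5-.4,165+cv_/5-.4
    for _ in range(3):
        ui,vi=int(round(u0)),int(round(v0)); P=g[vi-r:vi+r+1,ui-r:ui+r+1]; w=np.clip(P-(P.min()+.4*(P.max()-P.min())),0,None)
        yy,xx=np.mgrid[vi-r:vi+r+1,ui-r:ui+r+1]; u0,v0=(w*xx).sum()/w.sum(),(w*yy).sum()/w.sum()
    return u0,v0
pts={"end":(252,121,.035,55,62),"s+":(337,188,.035,30,17),"s-":(317,313,.035,-30,17),"l+":(99,110,.0415,48,134),"l-":(66,310,.0415,-48,134)}
J=[];W=[]
for k,(a,b,z,x,y) in pts.items():
    u,v=cen(a,b,3 if k[0]!='l' else 2); w=ray(c,u,v,z); J.append((x/1e3,y/1e3));W.append(w);print(k,round(u,1),round(v,1),w.round(4))
th,t,res=fit2(J,W);print("jig",th,t,(res*1e3).round(1))
# base corners
hsv=cv2.cvtColor(im,cv2.COLOR_BGR2HSV)
roi=im[165:265,225:380]
m=((np.abs(im.astype(int)-np.array([200,205,205])).max(2)<60)).astype(np.uint8); mm=np.zeros_like(m); mm[190:245,243:290]=m[190:245,243:290]
n,l,s,_=cv2.connectedComponentsWithStats(mm); k=1+s[1:,4].argmax(); cs,_=cv2.findContours((l==k).astype(np.uint8),cv2.RETR_EXTERNAL,cv2.CHAIN_APPROX_NONE); cn=max(cs,key=cv2.contourArea)
W=np.array([ray(c,*p[0],.04)[:2] for p in cn]);r=cv2.minAreaRect((W*1e3).astype(np.float32)); print("blank",r, s[k])
R=rot(th); ctr=R.T@(np.array(r[0])/1e3-t); print("blank in jig",ctr*1e3,"ang jig deg",np.degrees(th))
jc=(W-t)@R; print("box jig",jc.min(0),jc.max(0))
rb=cv2.boxPoints(r)/1e3; print(((rb-t)@R*1e3).round(1))
# yellow leaf
my=cv2.inRange(hsv,(20,150,100),(35,255,255)); z=np.zeros_like(my); z[180:260,280:380]=my[180:260,280:380]; d=np.load("pics/top0d.npy")
E=c["extrinsics"]; vv,uu=np.nonzero(cv2.erode(z,np.ones((3,3)))); dd=d[vv,uu]
P=np.c_[(uu-c["cx"])/c["fx"]*dd,(vv-c["cy"])/c["fy"]*dd,dd]@E[:3,:3].T+E[:3,3]
pj=(P[:,:2]-t)@R; A=np.c_[pj[:,1],np.ones(len(P))]; so=np.linalg.lstsq(A,P[:,2],rcond=None)[0]; print("leaf slope",so, "y range",pj[:,1].min(),pj[:,1].max(),"x",pj[:,0].min(),pj[:,0].max())
b=ray(c,225+540/5-.4,165+146/5-.4,.04); print("bush",b,(R.T@(b[:2]-t)))
E
```

```text
end 275.1 188.9 [0.5842 0.1239 0.035 ]
s+ 292.5 202.7 [0.5514 0.0824 0.035 ]
s- 288.3 227.4 [0.4929 0.092  0.035 ]
l+ 244.5 186.8 [0.5882 0.1964 0.0415]
l- 237.9 226.8 [0.4932 0.2107 0.0415]
jig -0.15520417400786704 [0.51986713 0.07085838] [[ 0.5  0.2]
 [-0.7 -0.6]
 [ 0.1 -0.3]
 [ 0.2  0.6]
 [ 0.   0.1]]
blank ((515.7392578125, 148.43234252929688), (80.80233001708984, 100.78555297851562), 82.92955780029297) [ 245  195   40   46 1350]
blank in jig [-16.06977782  76.00343069] ang jig deg -8.892544133464812
box jig [-0.06732892  0.03464945] [0.03496924 0.11777288]
[[-65.2  34. ]
 [ 35.6  37.2]
 [ 33.  118. ]
 [-67.7 114.8]]
leaf slope [0.20113815 0.07997612] y range -0.16047939008014742 0.014124973482499316 x -0.05518102723815547 0.0525421365626387
bush [ 0.57278484 -0.01227051  0.04      ] [ 0.06513186 -0.07394956]
```

```bash
python3 - <<'E'
from h import *
from station import bot
ct,cs=bot.calibration("top"),bot.calibration("scene")
th=-.1552;t=np.array([.51987,.07086]);R=rot(th)
def P(c): return np.diag([1,1,1])@np.array([[c["fx"],0,c["cx"]],[0,c["fy"],c["cy"]],[0,0,1]])@np.linalg.inv(c["extrinsics"])[:3]
def tri(a,b):
    a=np.array([225+a[0]/5-.4,165+a[1]/5-.4]);b=np.array([200+b[0]/4.8-.4,155+b[1]/4.8-.4])
    X=cv2.triangulatePoints(P(ct),P(cs),a.reshape(2,1),b.reshape(2,1)).ravel();X=X[:3]/X[3]
    print(X.round(4),"jig",(R.T@(X[:2]-t)*1e3).round(1), X[2]*1e3)
tri((703,404),(165,48)); tri((728,214),(35,135))
tri((684,184),(52,158)) # plate corner +x... 
for n,a,b in [("end",(252,121),(407,381)),("s+",(337,188),(359,308)),("s-",(317,313),(441,239)),("l+",(99,110),(565,432)),("l-",(66,310),(689,307)),("bigbush",(494,274),(263,167)),("b1",(450,194),(258,228)),("b2",(562,212),(169,181)),("b3",(428,338),(354,155)),("b4",(539,356),(267,113)),("bush",(540,146),(147,258)),("blank bore",(199,265),(533,293))]: print(n,end=' ');tri(a,b)
d=np.load("pics/top0d.npy"); print(d[175:255:8,290:370:8].round(3))
E
```

```text
[ 0.451  -0.0828  0.0628] jig [ -44.3 -162.5] 62.78820600336712
[ 0.5387 -0.0956  0.0606] jig [  44.4 -161.6] 60.62410485346711
[ 0.5524 -0.0752  0.0629] jig [  54.7 -139.2] 62.9303736115801
end [0.5839 0.1249 0.0366] jig [54.9 63.3] 36.55940438748334
s+ [0.5522 0.0843 0.0364] jig [29.8 18.3] 36.359344487209285
s- [0.4929 0.0934 0.0365] jig [-30.1  18.1] 36.510011188173394
l+ [0.588  0.1973 0.0434] jig [ 47.7 135.4] 43.41474208509946
l- [0.4934 0.2116 0.0431] jig [-47.9 135. ] 43.11239662166561
bigbush [0.5107 0.0118 0.0604] jig [  0.1 -59.7] 60.3974072258929
b1 [0.5479 0.0321 0.0581] jig [ 33.7 -34. ] 58.11996513831823
b2 [ 0.5396 -0.0196  0.0606] jig [ 33.5 -86.3] 60.5600074987394
b3 [0.4811 0.0422 0.0584] jig [-33.9 -34.4] 58.39030066080366
b4 [ 0.4731 -0.0089  0.0607] jig [-33.9 -86.1] 60.68851810194253
bush [ 0.5721 -0.0113  0.0424] jig [ 64.3 -73.1] 42.427227175332376
blank bore [0.515  0.1491 0.0425] jig [-16.9  76.6] 42.52842654555051
[[1.094 1.097 1.092 0.    1.091 1.088 1.092 1.093 1.094 1.092]
 [1.072 1.091 1.094 1.088 1.093 1.089 1.087 1.094 1.093 1.09 ]
 [1.071 1.072 1.067 1.067 1.073 1.07  1.07  1.089 1.09  1.088]
 [1.069 1.05  1.068 1.034 1.031 1.032 1.033 1.087 1.087 1.088]
 [1.064 1.031 1.034 1.031 1.029 1.032 1.027 1.029 1.025 1.026]
 [1.069 1.027 1.033 1.031 1.025 1.032 1.026 1.03  1.023 1.024]
 [1.063 1.03  1.03  1.029 1.029 1.028 1.027 1.027 1.022 1.025]
 [1.066 1.034 1.03  1.024 1.029 1.03  1.027 1.023 1.024 1.021]
 [1.064 1.026 1.03  1.027 1.024 1.024 1.024 1.023 1.023 1.021]
 [1.061 1.063 1.06  1.063 1.058 1.058 1.081 1.023 1.023 1.077]]
```

Look-alikes, all in top-camera pixels: silver plate with dark bore in the jig nest (264,217); orange plate (217,108); cyan plate (189,302). I choose the silver one. The crop shows bare aluminium lying on the dark base among the pins. The yellow frame at (50,260) and the yellow bottle are not the leaf; the leaf is at (330,220).

Next: square the tool to the jig, close the fingers, then travel high.

```bash
cat >> h.py <<'E'
from scipy.spatial.transform import Rotation as Ro
TH=-.1552;T0=np.array([.51987,.07086])
RJ=Ro.from_euler('z',TH).as_matrix()
def st():
    from station import bot
    o=bot.get_obs(); p=np.array(o["eef_pos"]); w,x,y,z=o["tool_rot"]; M=Ro.from_quat([x,y,z,w]).as_matrix()
    return o,p,M
def toj(p): return np.r_[RJ[:2,:2].T@(p[:2]-T0),p[2]]
def fromj(j): return np.r_[RJ[:2,:2]@np.array(j[:2])+T0,j[2]]
def show(target=None):
    o,p,M=st()
    print("t",round(o["t"],2),"jig TCP mm",(toj(p)*1e3).round(1),"Fjig",(RJ.T@o["contact_force"]).round(1),"g",round(o["gripper_width"],3))
    print("tool axes in jig:",(RJ.T@M).round(3).tolist())
    if target is not None: print("shift in tool mm",(M.T@(fromj(target)-p)*1e3).round(1))
E
python3 -m crank '[[[0,0,0],[0,0,9.07],0],[[0,0,0],[0,0,9.07],0],[[0,0,0],[0,0,9.07],0]]' 40; python3 -c "
from h import *
show([0,.142,.245])"
```

```text
t: 0.52
eef_pos: [0.2121, -0.6406, 0.2449]
tool_rot: [-0.0, 0.997, -0.08, -0.0]
contact_force: [0.3, 0.2, -0.1]
gripper_width: 0.378
t 0.53 jig TCP mm [-194.1 -750.4  244.9] Fjig [ 0.3  0.2 -0.1] g 0.378
tool axes in jig: [[1.0, -0.005, -0.0], [-0.005, -1.0, 0.001], [-0.0, -0.001, -1.0]]
shift in tool mm [ 1.895e+02 -8.934e+02  4.000e-01]
```

```bash
python3 -m crank '[[[0.027,-0.055,0],[0,0,0],0],[[0.027,-0.055,0],[0,0,0],0],[[0.027,-0.055,0],[0,0,0],0],[[0.027,-0.055,0],[0,0,0],0],[[0.027,-0.055,0],[0,0,0],0],[[0.027,-0.055,0],[0,0,0],0],[[0.027,-0.055,0],[0,0,0],0],[[0,-0.05,0],[0,0,0],0],[[0,-0.05,0],[0,0,0],0],[[0,-0.05,0],[0,0,0],0]]'; python3 -c "
from h import *
show([0,.142,.245])"
```

```text
t: 1.78
eef_pos: [0.4816, -0.1398, 0.2452]
tool_rot: [0.0, 0.997, -0.077, -0.0]
contact_force: [0.9, 0.1, 0.2]
gripper_width: 0.001
t 1.77 jig TCP mm [  -5.3 -214.   245.2] Fjig [0.9 0.2 0.2] g 0.001
tool axes in jig: [[1.0, 0.0, -0.0], [0.0, -1.0, -0.0], [-0.0, 0.0, -1.0]]
shift in tool mm [ 5.30e+00 -3.56e+02  2.00e-01]
```

```bash
python3 -m crank '[[[0.005,-0.051,0],[0,0,0],0],[[0,-0.051,0],[0,0,0],0],[[0,-0.051,0],[0,0,0],0],[[0,-0.051,0],[0,0,0],0],[[0,-0.051,0],[0,0,0],0],[[0,-0.051,0],[0,0,0],0],[[0,-0.051,0],[0,0,0],0],[[0,0,0],[0,0,0],0]]'; python3 -c "
from h import *
from station import bot
show([0,.142,.04])
p,d=bot.read_camera('wrist'); cv2.imwrite('pics/w1.png',p[:,:,::-1])"
```

```text
t: 2.78
eef_pos: [0.5408, 0.2158, 0.2451]
tool_rot: [-0.001, 0.997, -0.074, -0.0]
contact_force: [-1.0, -1.0, -0.1]
gripper_width: -0.002
t 2.77 jig TCP mm [ -1.7 146.5 245.1] Fjig [-0.9 -1.2 -0.1] g -0.002
tool axes in jig: [[1.0, 0.007, -0.001], [0.007, -1.0, 0.003], [-0.001, -0.003, -1.0]]
shift in tool mm [  1.9   5.  205.1]
```

View pics/w1.png

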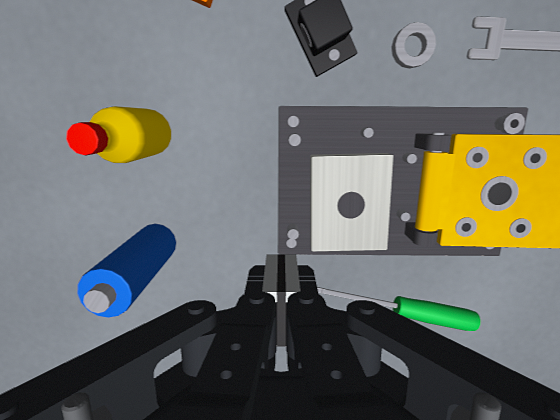

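Wrist view: pins at (368,132), (411,158), (405,216). Landing posts at about (294,140) and (292,236), blank bore at (351,205). I'll cross-check the jig pose from this view.

```bash
python3 - <<'E'
from h import *
from station import bot
c=bot.calibration("wrist")
J=[];W=[]
for u,v,z,x,y in [(368,132.5,.035,55,62),(411.5,158.5,.035,30,17),(405.5,216.5,.035,-30,17),(294.5,140,.0415,48,134),(292.5,235,.0415,-48,134)]:
    w=ray(c,u,v,z);J.append((x/1e3,y/1e3));W.append(w);print(w.round(4),(toj(w)*1e3).round(1))
th,t,r=fit2(J,W);print(th,t,(r*1e3).round(1))
R=rot(th)
for u,v in [(312,155.5),(394,154),(388.5,248.5),(311.5,250.5),(351,205)]:
    w=ray(c,u,v,.04);print("blank",(R.T@(w[:2]-t)*1e3).round(1))
o,p,M=st();print("tcp in that jig",R.T@(p[:2]-t)*1e3)
E
```

```text
[0.5841 0.1209 0.035 ] [55.7 59.3 35. ]
[0.5525 0.0803 0.035 ] [30.8 14.4 35. ]
[0.4933 0.0893 0.035 ] [-29.1  14.1  35. ]
[0.5882 0.1927 0.0415] [ 48.6 130.9  41.5]
[0.4931 0.2081 0.0415] [-47.6 131.5  41.5]
-0.15391500344264877 [0.52020977 0.06798882] [[ 0.   0.1]
 [ 0.1  0.1]
 [ 0.1 -0.1]
 [-0.  -0.4]
 [-0.2  0.4]]
blank [ 33.2 116.3]
blank [34.9 36.5]
blank [-63.5  33.1]
blank [-66. 114.]
blank [-16.4  75.3]
tcp in that jig [ -1.5236155  146.17888629]
```

```bash
sed -i 's/^TH=.*/TH=-.1545;T0=np.array([.5200,.0695])/' h.py; python3 -c "
from h import *
show([0,.142,.04])"
```

```text
t 2.83 jig TCP mm [ -1.2 144.7 244.9] Fjig [ 0.9 -1.2  0.5] g -0.002
tool axes in jig: [[1.0, 0.003, -0.001], [0.003, -1.0, 0.0], [-0.001, -0.0, -1.0]]
shift in tool mm [  1.4   2.8 204.9]
```

```bash
python3 -m crank '[[[0.001,0.002,0.05],[0,0,0],0],[[0,0,0.05],[0,0,0],0],[[0,0,0.05],[0,0,0],0],[[0,0,0.035],[0,0,0],0],[[0,0,0.015],[0,0,0],0],[[0,0,0.003],[0,0,0],0],[[0,0,0],[0,0,0],0],[[0,0,0],[0,0,0],0]]'; python3 -c "
from h import *
show([0,.1165,.04])"
```

```text
t: 3.82
eef_pos: [0.5434, 0.2087, 0.0437]
tool_rot: [-0.001, 0.997, -0.078, 0.001]
contact_force: [0.8, 0.3, 0.2]
gripper_width: -0.003
t 3.83 jig TCP mm [  1.7 141.2  43.7] Fjig [0.8 0.4 0.2] g -0.003
tool axes in jig: [[1.0, -0.001, 0.002], [-0.001, -1.0, 0.001], [0.002, -0.001, -1.0]]
shift in tool mm [-1.6 24.7  3.7]
```

```bash
python3 -m crank '[[[-0.001,0.003,0.002],[0,0,0],0],[[0,0.003,0],[0,0,0],0],[[0,0.003,0],[0,0,0],0],[[0,0.002,0],[0,0,0],0],[[0,0.002,0],[0,0,0],0],[[0,0.002,0],[0,0,0],0],[[0,0.002,0],[0,0,0],0],[[0,0.002,0],[0,0,0],0],[[0,0,0],[0,0,0],0]]'; python3 -c "
from h import *
show([0,.1165,.04])"
```

```text
t: 4.95
eef_pos: [0.5383, 0.1894, 0.0402]
tool_rot: [0.0, 0.997, -0.078, -0.0]
contact_force: [0.2, -0.2, 0.9]
gripper_width: 0.0
t 4.95 jig TCP mm [ -0.3 121.3  40.2] Fjig [ 0.3 -0.2  0.9] g 0.0
tool axes in jig: [[1.0, -0.001, -0.0], [-0.001, -1.0, -0.0], [-0.0, 0.0, -1.0]]
shift in tool mm [0.3 4.8 0.2]
```

```bash
python3 -m crank '[[[0,0.0015,0],[0,0,0],0],[[0,0.0015,0],[0,0,0],0],[[0,0.001,0],[0,0,0],0],[[0,0,0],[0,0,0],0]]'; python3 -m crank '[[[0,0.001,0],[0,0,0],0],[[0,0.001,0],[0,0,0],0],[[0,0,0],[0,0,0],0]]';python3 -c "
from h import *
from station import bot
show([0,.1165,.04])
p,d=bot.read_camera('top'); cv2.imwrite('pics/t2.png',cv2.resize(p[165:265,225:380,::-1],None,fx=5,fy=5,interpolation=cv2.INTER_CUBIC))
p,d=bot.read_camera('scene'); cv2.imwrite('pics/s2.png',cv2.resize(p[145:275,200:365,::-1],None,fx=4.6,fy=4.6,interpolation=cv2.INTER_CUBIC))"
```

```text
t: 5.45
eef_pos: [0.5376, 0.1865, 0.0403]
tool_rot: [-0.0, 0.997, -0.077, -0.0]
contact_force: [-0.6, 4.2, -0.4]
gripper_width: -0.002
t: 5.82
eef_pos: [0.5371, 0.186, 0.0404]
tool_rot: [-0.001, 0.997, -0.077, -0.0]
contact_force: [-2.2, 7.1, -0.5]
gripper_width: 0.0
t 5.83 jig TCP mm [ -1.  117.8  40.4] Fjig [-3.3  6.6 -0.5] g 0.0
tool axes in jig: [[1.0, 0.001, -0.0], [0.001, -1.0, 0.003], [-0.0, -0.003, -1.0]]
shift in tool mm [1.  1.3 0.4]
```

View pics/s2.png

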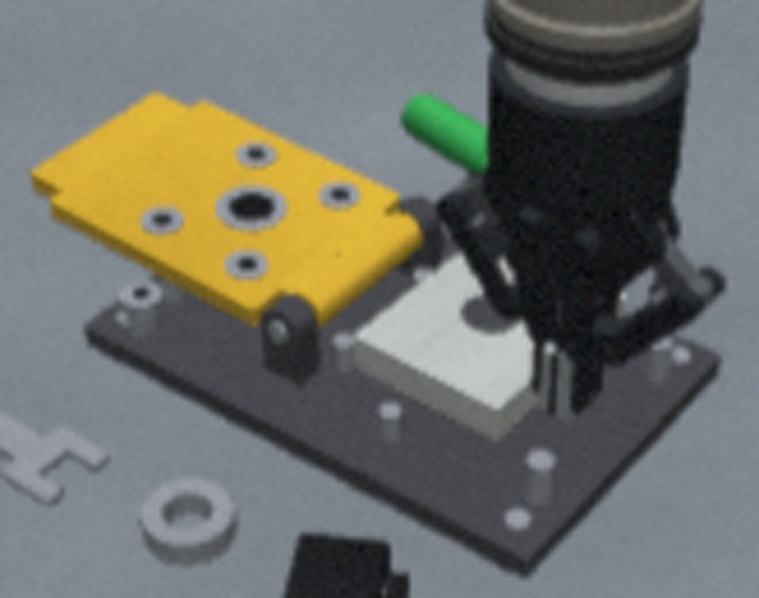

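```bash
python3 -m crank '[[[0,-0.006,0],[0,0,0],0],[[0,-0.002,0],[0,0,0],0],[[0,0,-0.03],[0,0,0],0],[[0,0,-0.03],[0,0,0],0],[[-0.035,0.025,0],[0,0,0],0],[[-0.035,0.025,0],[0,0,0],0],[[-0.02,0.015,0],[0,0,0],0],[[0,0,0],[0,0,0],0],[[0,0,0],[0,0,0],0]]';python3 -c "
from h import *
from station import bot
show([-.088,.062,.04])
p,d=bot.read_camera('wrist'); cv2.imwrite('pics/w3.png',p[:,:,::-1])"
```

```text
t: 7.05
eef_pos: [0.441, 0.1417, 0.1006]
tool_rot: [-0.0, 0.997, -0.078, 0.001]
contact_force: [0.2, 0.4, 0.3]
gripper_width: 0.003
t 7.05 jig TCP mm [-89.2  59.2 100.6] Fjig [0.1 0.5 0.3] g 0.003
tool axes in jig: [[1.0, -0.001, 0.001], [-0.001, -1.0, 0.001], [0.001, -0.001, -1.0]]
shift in tool mm [ 1.1 -2.8 60.6]
```

View pics/w3.png

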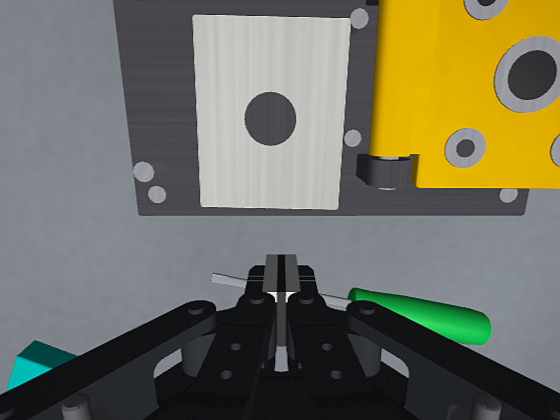

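```bash
python3 -m crank '[[[0,-0.003,0.03],[0,0,0],0],[[0,0,0.025],[0,0,0],0],[[0,0,0.005],[0,0,0],0],[[0.003,0,0],[0,0,0],0],[[0.003,0,0],[0,0,0],0],[[0.003,0,0],[0,0,0],0],[[0.003,0,0],[0,0,0],0],[[0.003,0,0],[0,0,0],0],[[0.002,0,0],[0,0,0],0],[[0,0,0],[0,0,0],0]]'; python3 -m crank '[[[0.002,0,0],[0,0,0],0],[[0.002,0,0],[0,0,0],0],[[0.002,0,0],[0,0,0],0],[[0,0,0],[0,0,0],0]]';python3 -c "
from h import *
show([-.061,.062,.04])"
```

```text
t: 8.35
eef_pos: [0.4574, 0.1417, 0.0403]
tool_rot: [-0.0, 0.997, -0.078, 0.0]
contact_force: [0.5, 0.5, -0.0]
gripper_width: 0.0
t: 8.85
eef_pos: [0.4634, 0.1408, 0.0403]
tool_rot: [-0.0, 0.997, -0.078, 0.0]
contact_force: [0.1, 0.4, -0.1]
gripper_width: -0.0
t 8.85 jig TCP mm [-66.9  61.7  40.3] Fjig [ 0.   0.4 -0.1] g -0.0
tool axes in jig: [[1.0, -0.001, 0.0], [-0.001, -1.0, 0.0], [0.0, -0.0, -1.0]]
shift in tool mm [ 5.9 -0.3  0.3]
```

```bash
python3 -m crank '[[[0.002,0,0],[0,0,0],0],[[0.0015,0,0],[0,0,0],0],[[0.0015,0,0],[0,0,0],0],[[0,0,0],[0,0,0],0]]'; python3 -m crank '[[[0.001,0,0],[0,0,0],0],[[0.001,0,0],[0,0,0],0],[[0,0,0],[0,0,0],0]]';python3 -c "
from h import *
show([-.061,.062,.04])"
```

```text
t: 9.35
eef_pos: [0.4682, 0.14, 0.0403]
tool_rot: [-0.0, 0.997, -0.078, 0.0]
contact_force: [-0.6, 0.2, -0.1]
gripper_width: 0.003
t: 9.72
eef_pos: [0.4684, 0.1398, 0.04]
tool_rot: [0.0, 0.997, -0.077, -0.001]
contact_force: [-4.4, 0.6, 2.1]
gripper_width: -0.002
t 9.72 jig TCP mm [-61.8  61.6  40. ] Fjig [-4.5 -0.1  2.1] g -0.002
tool axes in jig: [[1.0, 0.0, -0.002], [0.0, -1.0, -0.001], [-0.002, 0.001, -1.0]]
shift in tool mm [ 0.8 -0.4 -0. ]
```

```bash
python3 -m crank '[[[0.001,0,0],[0,0,0],0],[[0,0,0],[0,0,0],0]]';  python3 -m crank '[[[-0.006,0,0],[0,0,0],0],[[-0.006,0,0],[0,0,0],0],[[0,0,-0.03],[0,0,0],0],[[0,0,-0.03],[0,0,0],0],[[0.02,-0.025,-0.01],[0,0,0],0],[[0.025,-0.03,0],[0,0,0],0],[[0.025,-0.02,0],[0,0,0],0],[[0,0,0],[0,0,0],0],[[0,0,0],[0,0,0],0]]';python3 -c "
from h import *
from station import bot
show([0,.132,.04])
p,d=bot.read_camera('wrist'); cv2.imwrite('pics/w4.png',p[:,:,::-1])"
```

```text
t: 9.98
eef_pos: [0.4685, 0.1397, 0.0398]
tool_rot: [0.001, 0.997, -0.077, -0.002]
contact_force: [-6.1, 0.8, 2.1]
gripper_width: -0.004
t: 11.1
eef_pos: [0.5391, 0.2041, 0.11]
tool_rot: [0.0, 0.997, -0.078, -0.0]
contact_force: [-0.5, 0.1, 0.1]
gripper_width: -0.001
t 11.1 jig TCP mm [ -1.9 135.9 110. ] Fjig [-0.5  0.   0.1] g -0.001
tool axes in jig: [[1.0, -0.001, -0.001], [-0.001, -1.0, -0.001], [-0.001, 0.001, -1.0]]
shift in tool mm [ 1.9  3.9 70. ]
```

View pics/w4.png

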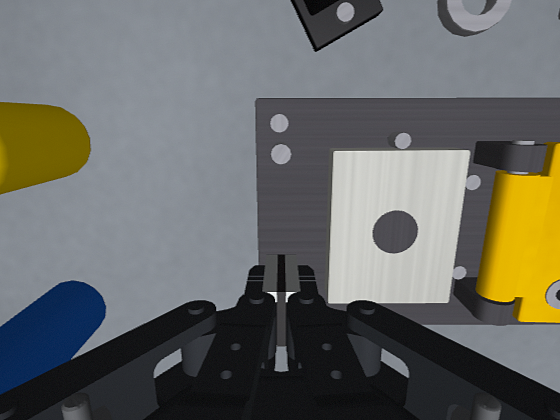

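```bash
python3 -m crank '[[[0.002,0,0.035],[0,0,0],0],[[0,0,0.03],[0,0,0],0],[[0,0,0.005],[0,0,0],0],[[0,0.005,0],[0,0,0],0],[[0,0.005,0],[0,0,0],0],[[0,0.004,0],[0,0,0],0],[[0,0.002,0],[0,0,0],0],[[0,0.002,0],[0,0,0],0],[[0,0.001,0],[0,0,0],0],[[0,0,0],[0,0,0],0]]'; python3 -m crank '[[[0,0.001,0],[0,0,0],0],[[0,0.001,0],[0,0,0],0],[[0,0,0],[0,0,0],0]]';python3 -c "
from h import *
show([0,.1165,.04])"
```

```text
t: 12.4
eef_pos: [0.5389, 0.1859, 0.0404]
tool_rot: [-0.0, 0.997, -0.077, 0.0]
contact_force: [-0.1, 0.7, 1.1]
gripper_width: 0.001
t: 12.78
eef_pos: [0.5389, 0.1854, 0.0405]
tool_rot: [-0.001, 0.997, -0.077, 0.001]
contact_force: [1.7, 5.2, -0.5]
gripper_width: -0.001
t 12.78 jig TCP mm [  0.8 117.4  40.5] Fjig [ 0.8  5.4 -0.5] g -0.001
tool axes in jig: [[1.0, 0.001, 0.001], [0.001, -1.0, 0.002], [0.001, -0.002, -1.0]]
shift in tool mm [-0.8  0.9  0.5]
```

```bash
python3 -m crank '[[[0,0.001,0],[0,0,0],0],[[0,0,0],[0,0,0],0]]';  python3 -m crank '[[[0,-0.006,0],[0,0,0],0],[[0,-0.006,0],[0,0,0],0],[[0,-0.006,-0.03],[0,0,0],0],[[0,-0.03,-0.04],[0,0,0],0],[[-0.02,-0.03,-0.04],[0,0,0],0],[[-0.04,0,-0.04],[0,0,0],0],[[0,0,0],[0,0,0],0],[[0,0,0],[0,0,0],0]]';python3 -c "
from h import *
from station import bot
show()
c=bot.calibration('wrist')
p,d=bot.read_camera('wrist'); cv2.imwrite('pics/w5.png',p[:,:,::-1]); import pickle;pickle.dump(c,open('pics/w5.pkl','wb'))"
```

```text
t: 13.02
eef_pos: [0.5389, 0.1853, 0.0407]
tool_rot: [-0.002, 0.997, -0.077, 0.001]
contact_force: [1.4, 5.7, -1.5]
gripper_width: -0.004
t: 14.02
eef_pos: [0.4915, 0.268, 0.1898]
tool_rot: [0.001, 0.997, -0.078, 0.0]
contact_force: [-0.8, -0.1, -0.2]
gripper_width: 0.0
t 14.03 jig TCP mm [-58.7 191.8 189.8] Fjig [-0.8 -0.2 -0.2] g 0.0
tool axes in jig: [[1.0, -0.001, 0.0], [-0.001, -1.0, -0.001], [0.0, 0.001, -1.0]]
```

View pics/w5.png

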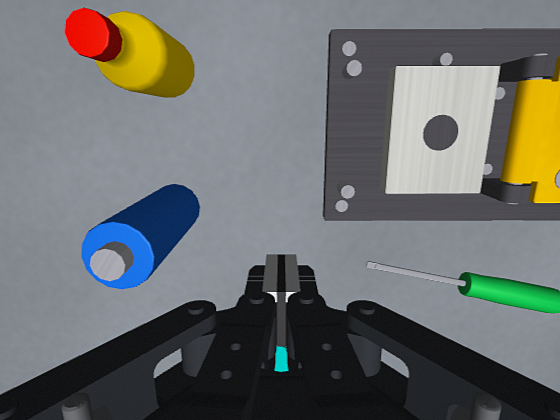

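```bash
python3 - <<'E'
import cv2
a=cv2.imread("pics/w5.png")[40:205,330:520]; cv2.imwrite("pics/w5c.png",cv2.resize(a,None,fx=4,fy=3.6,interpolation=cv2.INTER_CUBIC))
E
```

```text
(no output)
```

View pics/w5c.png

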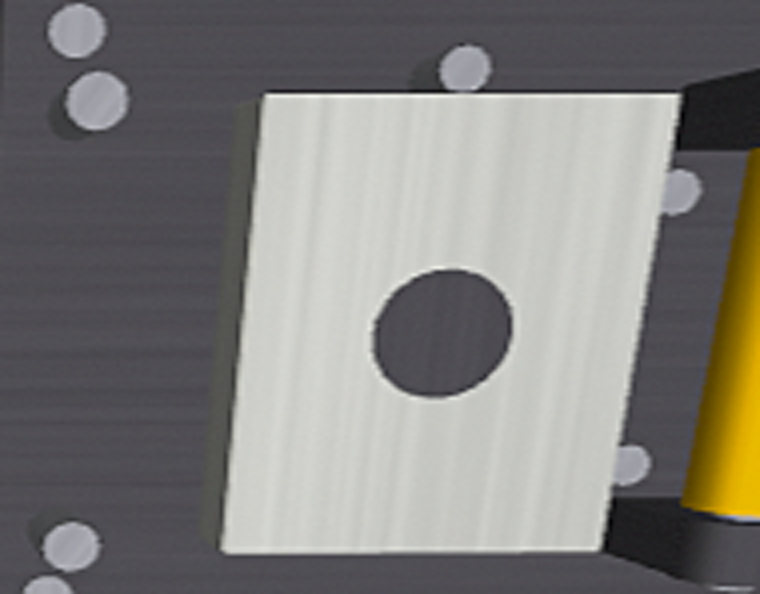

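```bash
python3 - <<'E'
from h import *
import pickle
c=pickle.load(open('pics/w5.pkl','rb'))
px=lambda a,b:(330+a/4-.4,40+b/3.6-.4)
J=[];W=[]
for a,b,z,x,y in [(465,68,.035,55,62),(97,101,.0415,48,134),(71,546,.0415,-48,134)]:
    J.append((x/1e3,y/1e3));W.append(ray(c,*px(a,b),z))
th,t,r=fit2(J,W);print(th,t,(r*1e3).round(2));R=rot(th)
for a,b in [(262,94),(682,94),(603,551),(222,552),(443,333)]:
    print("blank",(R.T@(ray(c,*px(a,b),.04)[:2]-t)*1e3).round(1))
E
```

```text
-0.15322204767049905 [0.52065362 0.07203627] [[-0.01  0.11]
 [-0.31 -0.05]
 [ 0.32 -0.06]]
blank [ 49.2 102.3]
blank [49.1 22.4]
blank [-49.5  22. ]
blank [-49.5 101.9]
blank [ 0.  61.8]
```

Blank is home: corners at x ±49.3, y 22 to 102, with the bore at (0, 61.8), and square to the jig. Next, the leaf: travel high to its open side and tilt.

```bash
python3 -m crank '[[[0.007,0.052,-0.005],[0,0,0],0],[[0.007,0.052,-0.005],[0,0,0],0],[[0.007,0.052,-0.005],[0,0,0],0],[[0.007,0.052,0],[0,0,0],0],[[0.007,0.052,0],[0,0,0],0],[[0.007,0.052,0],[0,0,0],0],[[0.007,0.052,0],[0,0,0],0],[[0.01,0.052,0],[0,0,0],0],[[0,0.02,0],[0,0,0],0],[[0,0,0],[0,0,0],0]]'; python3 -m crank '[[[0,0,0],[10,0,0],0],[[0,0,0],[10,0,0],0],[[0,0,0],[10,0,0],0],[[0,0,0],[0,0,0],0]]'; python3 -c "
from h import *
show([0,-.23,.2]);print(st()[0]['q'])"
```

```text
t: 15.32
eef_pos: [0.481, -0.1735, 0.2038]
tool_rot: [0.0, 0.997, -0.08, -0.001]
contact_force: [0.5, 0.3, -0.4]
gripper_width: 0.004
t: 15.82
eef_pos: [0.4809, -0.1729, 0.2031]
tool_rot: [-0.258, 0.963, -0.078, 0.019]
contact_force: [-0.8, 0.0, -0.8]
gripper_width: -0.001
t 15.82 jig TCP mm [  -1.3 -245.6  203.1] Fjig [-0.8 -0.1 -0.8] g -0.001
tool axes in jig: [[1.0, -0.007, -0.001], [-0.006, -0.866, 0.5], [-0.004, -0.5, -0.866]]
shift in tool mm [  1.3 -12.   10.5]
[ 0.69327413  0.40116323 -0.22830408  1.89476067 -0.46444928  1.08031874
 -0.98919445]
```

```bash
python3 -m crank '[[[0,0,0],[10,0,0],0],[[0,0,0],[10,0,0],0],[[0,0,0],[0,0,0],0]]'; python3 -c "
from h import *
show([0,-.23,.2]);print(st()[0]['q'])";  python3 -m crank '[[[0,0,0],[10,0,0],0],[[0,0,0],[0,0,0],0]]'; python3 -c "
from h import *
show([0,-.23,.2]);print(st()[0]['q'])"
```

```text
t: 16.2
eef_pos: [0.4812, -0.1708, 0.2029]
tool_rot: [-0.421, 0.904, -0.072, 0.03]
contact_force: [0.8, 0.2, 0.0]
gripper_width: 0.002
t 16.2 jig TCP mm [  -1.4 -243.4  202.9] Fjig [0.8 0.3 0. ] g 0.002
tool axes in jig: [[1.0, -0.005, -0.003], [-0.001, -0.644, 0.765], [-0.006, -0.765, -0.644]]
shift in tool mm [ 1.4 -6.4 12.1]
[ 0.84724943  0.55780481 -0.2773417   1.83706259 -0.65976926  1.2692434
 -0.78027667]
t: 16.45
eef_pos: [0.4815, -0.1699, 0.2036]
tool_rot: [-0.497, 0.864, -0.068, 0.036]
contact_force: [-0.2, 0.1, -0.6]
gripper_width: 0.003
t 16.45 jig TCP mm [  -1.2 -242.5  203.6] Fjig [-0.2  0.1 -0.6] g 0.003
tool axes in jig: [[1.0, -0.004, -0.003], [0.001, -0.503, 0.864], [-0.005, -0.864, -0.503]]
shift in tool mm [ 1.2 -3.2 12.6]
[ 0.90466272  0.64581584 -0.30295478  1.80917647 -0.72922227  1.36508913
 -0.71096006]
```

```bash
python3 -m crank '[[[0.001,0.036,0.024],[0,0,0],0],[[0,0.036,0.024],[0,0,0],0],[[0,0.036,0.024],[0,0,0],0],[[0,0.030,0.02],[0,0,0],0],[[0,0,0],[0,0,0],0],[[0,0,0],[0,0,0],0]]'; python3 -c "
from h import *
from station import bot
show([0,-.169,.027])
p,d=bot.read_camera('scene'); cv2.imwrite('pics/s6.png',p[:,:,::-1])
p,d=bot.read_camera('wrist'); cv2.imwrite('pics/w6.png',p[:,:,::-1])"
```

```text
t: 17.2
eef_pos: [0.4859, -0.1599, 0.0419]
tool_rot: [-0.497, 0.864, -0.066, 0.039]
contact_force: [0.1, 0.9, 0.4]
gripper_width: -0.002
t 17.2 jig TCP mm [   1.6 -232.    41.9] Fjig [0.  0.9 0.4] g -0.002
tool axes in jig: [[1.0, 0.003, -0.0], [0.002, -0.503, 0.865], [0.002, -0.865, -0.503]]
shift in tool mm [ -1.5 -18.8  61.9]
```

View pics/s6.png

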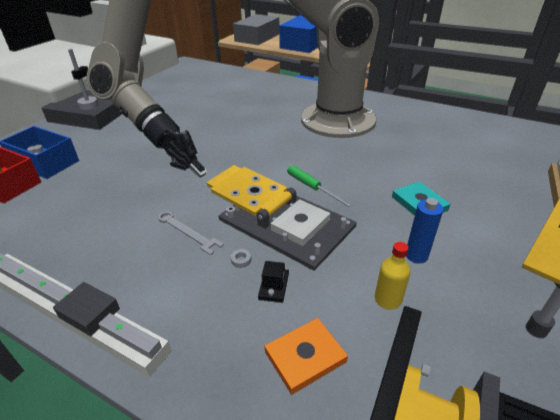

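View pics/w6.png

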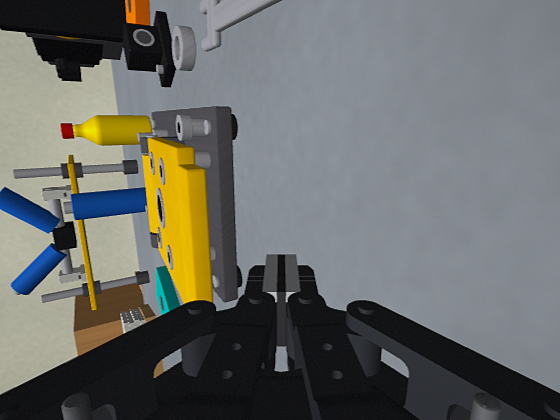

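```bash
python3 -m crank '[[[-0.0015,0.013,0.0075],[0,0,0],0],[[0,-0.008,0.0135],[0,0,0],0],[[0,-0.008,0.0135],[0,0,0],0],[[0,-0.008,0.0135],[0,0,0],0],[[0,-0.0077,0.0138],[0,0,0],0],[[0,0,0],[0,0,0],0],[[0,0,0],[0,0,0],0]]'; python3 -c "
from h import *
from station import bot
show([0,-.169,.027])
p,d=bot.read_camera('scene'); cv2.imwrite('pics/s7.png',cv2.resize(p[120:270,100:300,::-1],None,fx=3.9,fy=3.9,interpolation=cv2.INTER_CUBIC))"
```

```text
t: 18.18
eef_pos: [0.493, -0.0986, 0.025]
tool_rot: [-0.498, 0.864, -0.067, 0.039]
contact_force: [-0.7, -0.4, -0.2]
gripper_width: -0.002
t 18.18 jig TCP mm [  -0.8 -170.2   25. ] Fjig [-0.7 -0.5 -0.2] g -0.002
tool axes in jig: [[1.0, -0.0, 0.001], [-0.001, -0.501, 0.866], [0.0, -0.866, -0.501]]
shift in tool mm [ 0.8 -2.4  0. ]
```

View pics/s7.png

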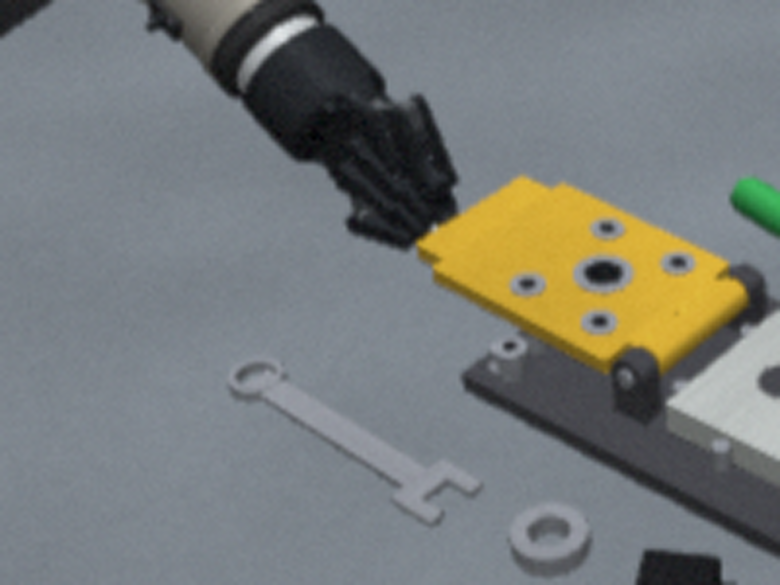

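```bash
cat > arc.py <<'E'
from h import *
import sys
H=np.array([0,.0475]);h=.0145
def tcp(th,phi,mode,s=.018,r=.150):
    u=np.array([np.cos(th),np.sin(th)]);p=np.array([np.sin(th),-np.cos(th)])
    a=np.array([np.sin(phi),-np.cos(phi)]);n=np.array([np.cos(phi),np.sin(phi)])
    if mode=='A': T=H+.165*u-.006*p+s*a-h*n
    else: T=H+r*u-.006*p-h*n   # front corner on face
    return T-.014*a
def rows(seq):
    # seq of (theta,phi,mode,kw)
    o,P,M=st(); j=toj(P); Mj=RJ.T@M
    y,z=j[1],j[2]; phi=np.arctan2(Mj[1,2],-Mj[2,2]); print("now y,z,phi",y,z,np.degrees(phi))
    for q in seq:
        t=tcp(*q[:3],**(q[3] if len(q)>3 else {})); d=t-[y,z]
        ty=np.array([-np.cos(phi),-np.sin(phi)]);tz=np.array([np.sin(phi),-np.cos(phi)])
        print("th %.2f tcp %s  ty %.1f tz %.1f turn %.1f"%(q[0],(t*1e3).round(0),d@ty*1e3,d@tz*1e3,np.degrees(q[1]-phi)))
        y,z=t;phi=q[1]
E
python3 - <<'E'
from arc import *
f=lambda th:max(0,np.radians(60)-(3.09-th))
rows([(th,f(th),'A') for th in (3.09,3.03,2.95,2.87,2.79,2.7,2.6,2.5,2.4,2.3,2.2,2.1,2.0,1.9,1.8,1.7,1.6)])
E
```

```text
now y,z,phi -0.17057994362824647 0.024887267288440214 59.94954020708116
th 3.09 tcp [-169.   35.]  ty -10.0 tz -3.8 turn 0.1
th 3.03 tcp [-169.   46.]  ty -8.6 tz -5.4 turn -3.4
th 2.95 tcp [-169.   59.]  ty -11.5 tz -7.1 turn -4.6
th 2.87 tcp [-167.   73.]  ty -11.5 tz -7.1 turn -4.6
th 2.79 tcp [-165.   86.]  ty -11.5 tz -7.1 turn -4.6
th 2.70 tcp [-161.  101.]  ty -13.0 tz -8.0 turn -5.2
th 2.60 tcp [-155.  116.]  ty -14.5 tz -8.8 turn -5.7
th 2.50 tcp [-147.  131.]  ty -14.5 tz -8.8 turn -5.7
th 2.40 tcp [-138.  146.]  ty -14.5 tz -8.8 turn -5.7
th 2.30 tcp [-127.  159.]  ty -14.5 tz -8.8 turn -5.7
th 2.20 tcp [-116.  171.]  ty -14.5 tz -8.8 turn -5.7
th 2.10 tcp [-103.  182.]  ty -14.5 tz -8.8 turn -5.7
th 2.00 tcp [-89. 191.]  ty -14.6 tz -8.1 turn -3.3
th 1.90 tcp [-74. 198.]  ty -15.1 tz -6.7 turn 0.0
th 1.80 tcp [-58. 203.]  ty -15.7 tz -5.1 turn 0.0
th 1.70 tcp [-42. 206.]  ty -16.1 tz -3.5 turn 0.0
th 1.60 tcp [-25. 208.]  ty -16.4 tz -1.9 turn 0.0
```

```bash
python3 -m crank '[[[0,-0.005,-0.002],[0,0,0],0],[[0,-0.005,-0.002],[0,0,0],0],[[0,-0.0086,-0.0054],[-3.4,0,0],0],[[0,-0.0115,-0.007],[-4.6,0,0],0],[[0,-0.0115,-0.007],[-4.6,0,0],0],[[0,0,0],[0,0,0],0]]'; python3 -c "
from h import *
from station import bot
show()
p,d=bot.read_camera('scene'); cv2.imwrite('pics/s8.png',cv2.resize(p[100:270,80:320,::-1],None,fx=3.3,fy=3.3,interpolation=cv2.INTER_CUBIC))"
```

```text
t: 18.98
eef_pos: [0.494, -0.0951, 0.0743]
tool_rot: [-0.4, 0.913, -0.07, 0.032]
contact_force: [0.8, 0.5, -0.5]
gripper_width: 0.001
t 18.98 jig TCP mm [  -0.4 -166.7   74.3] Fjig [ 0.7  0.6 -0.5] g 0.001
tool axes in jig: [[1.0, 0.003, 0.002], [0.0, -0.679, 0.734], [0.003, -0.734, -0.679]]
```

View pics/s8.png

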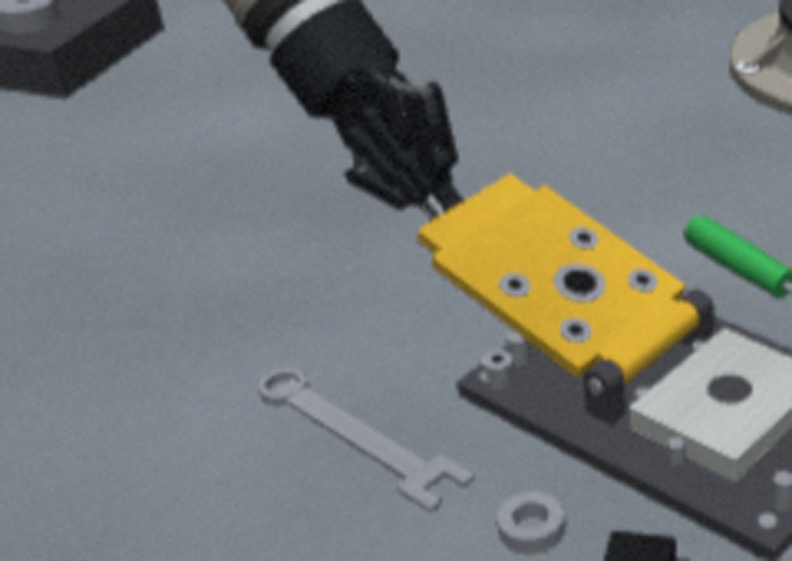

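```bash
python3 -m crank '[[[0,-0.0115,-0.007],[-4.6,0,0],0],[[0,-0.013,-0.008],[-5.2,0,0],0],[[0,-0.0145,-0.0088],[-5.7,0,0],0],[[0,-0.0145,-0.0088],[-5.7,0,0],0],[[0,-0.0145,-0.0088],[-5.7,0,0],0],[[0,0,0],[0,0,0],0]]'; python3 -c "
from arc import *
from station import bot
show()
p,d=bot.read_camera('scene'); cv2.imwrite('pics/s9.png',cv2.resize(p[60:270,80:350,::-1],None,fx=2.8,fy=2.8,interpolation=cv2.INTER_CUBIC))
f=lambda th:max(0,np.radians(60)-(3.09-th))
rows([(th,f(th),'A') for th in (2.3,2.2,2.1,2.0,1.9,1.8,1.7,1.6)])"
```

```text
t: 19.77
eef_pos: [0.4984, -0.0643, 0.1466]
tool_rot: [-0.177, 0.981, -0.074, 0.014]
contact_force: [0.9, 0.5, 0.3]
gripper_width: -0.001
t 19.77 jig TCP mm [  -0.7 -135.5  146.6] Fjig [0.8 0.6 0.3] g -0.001
tool axes in jig: [[1.0, 0.003, -0.0], [0.003, -0.937, 0.35], [0.001, -0.35, -0.937]]
now y,z,phi -0.1361446238425416 0.14577701737967777 20.59201540468573
th 2.30 tcp [-127.  159.]  ty -12.8 tz -9.3 turn -5.9
th 2.20 tcp [-116.  171.]  ty -14.5 tz -8.8 turn -5.7
th 2.10 tcp [-103.  182.]  ty -14.5 tz -8.8 turn -5.7
th 2.00 tcp [-89. 191.]  ty -14.6 tz -8.1 turn -3.3
th 1.90 tcp [-74. 198.]  ty -15.1 tz -6.7 turn 0.0
th 1.80 tcp [-58. 203.]  ty -15.7 tz -5.1 turn 0.0
th 1.70 tcp [-42. 206.]  ty -16.1 tz -3.5 turn 0.0
th 1.60 tcp [-25. 208.]  ty -16.4 tz -1.9 turn 0.0
```

View pics/s9.png

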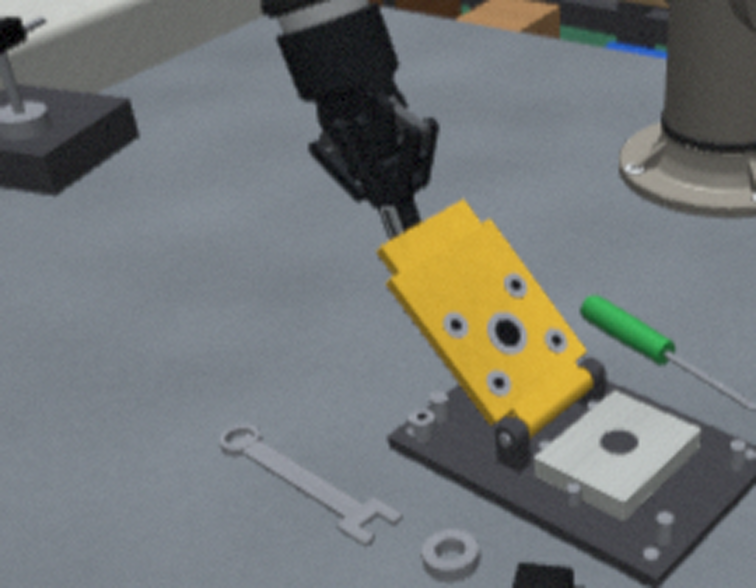

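```bash
python3 -m crank '[[[0,-0.013,-0.009],[-5.8,0,0],0],[[0,-0.0145,-0.0088],[-5.7,0,0],0],[[0,-0.0145,-0.0088],[-5.7,0,0],0],[[0,-0.0146,-0.0081],[-3.3,0,0],0],[[0,-0.015,-0.0067],[0,0,0],0],[[0,-0.0157,-0.005],[0,0,0],0],[[0,-0.016,-0.0035],[0,0,0],0],[[0,0,0],[0,0,0],0]]'; python3 -c "
from arc import *
from station import bot
show()
p,d=bot.read_camera('scene'); cv2.imwrite('pics/s10.png',cv2.resize(p[40:270,80:370,::-1],None,fx=2.6,fy=2.6,interpolation=cv2.INTER_CUBIC))
rows([(th,0,'B') for th in (1.6,1.5,1.4,1.3,1.2,1.1,1.0,.9,.8,.7,.6,.5,.4,.3,.2,.1,.05,0)])"
```

```text
t: 20.82
eef_pos: [0.5125, 0.0283, 0.2052]
tool_rot: [-0.001, 0.997, -0.077, -0.001]
contact_force: [1.0, -0.2, -0.2]
gripper_width: -0.002
t 20.82 jig TCP mm [ -1.1 -41.9 205.2] Fjig [ 1.  -0.  -0.2] g -0.002
tool axes in jig: [[1.0, -0.0, -0.002], [-0.0, -1.0, 0.001], [-0.002, -0.001, -1.0]]
now y,z,phi -0.042291272844619476 0.20506909151739502 0.03943562714768502
th 1.60 tcp [-25. 211.]  ty -17.4 tz -6.2 turn -0.0
th 1.50 tcp [-10. 212.]  ty -15.0 tz -0.3 turn 0.0
th 1.40 tcp [  5. 210.]  ty -15.0 tz 1.2 turn 0.0
th 1.30 tcp [ 20. 208.]  ty -14.8 tz 2.7 turn 0.0
th 1.20 tcp [ 34. 203.]  ty -14.4 tz 4.2 turn 0.0
th 1.10 tcp [ 48. 198.]  ty -13.9 tz 5.6 turn 0.0
th 1.00 tcp [ 61. 191.]  ty -13.3 tz 6.9 turn 0.0
th 0.90 tcp [ 74. 183.]  ty -12.5 tz 8.2 turn 0.0
th 0.80 tcp [ 86. 173.]  ty -11.7 tz 9.4 turn 0.0
th 0.70 tcp [ 96. 163.]  ty -10.7 tz 10.6 turn 0.0
th 0.60 tcp [106. 151.]  ty -9.6 tz 11.6 turn 0.0
th 0.50 tcp [114. 139.]  ty -8.3 tz 12.5 turn 0.0
th 0.40 tcp [121. 125.]  ty -7.1 tz 13.2 turn 0.0
th 0.30 tcp [127. 112.]  ty -5.7 tz 13.9 turn 0.0
th 0.20 tcp [131.  97.]  ty -4.3 tz 14.4 turn 0.0
th 0.10 tcp [134.  82.]  ty -2.8 tz 14.7 turn 0.0
th 0.05 tcp [135.  75.]  ty -0.9 tz 7.5 turn 0.0
th 0.00 tcp [135.  68.]  ty -0.5 tz 7.5 turn 0.0
```

View pics/s10.png

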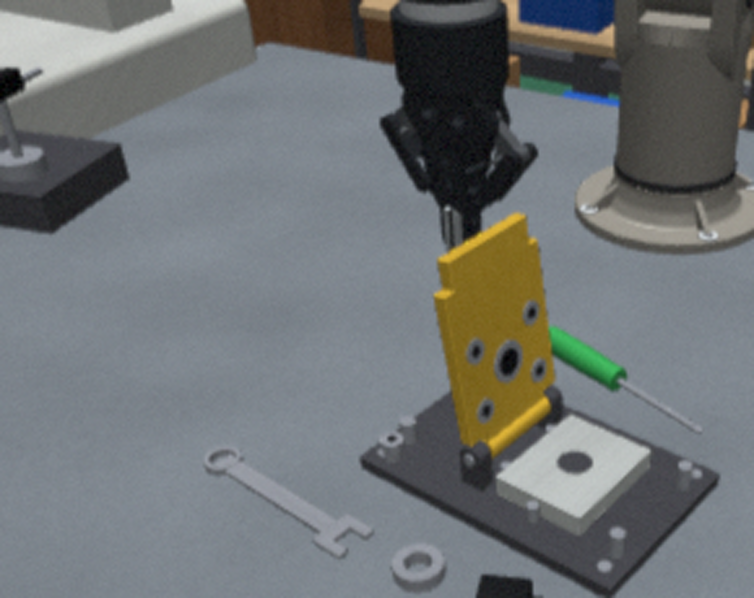

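```bash
python3 -m crank '[[[0.001,-0.0165,-0.002],[0,0,0],0],[[0,-0.015,-0.002],[0,0,0],0],[[0,-0.015,0],[0,0,0],0],[[0,-0.015,0.002],[0,0,0],0],[[0,-0.0144,0.004],[0,0,0],0],[[0,-0.014,0.0056],[0,0,0],0],[[0,-0.0133,0.007],[0,0,0],0],[[0,0,0],[0,0,0],0]]'; python3 -c "
from arc import *
from station import bot
show()
p,d=bot.read_camera('scene'); cv2.imwrite('pics/s11.png',cv2.resize(p[40:270,100:390,::-1],None,fx=2.6,fy=2.6,interpolation=cv2.INTER_CUBIC))
rows([(th,0,'B') for th in (.9,.8,.7,.6,.5,.4,.3,.2,.15,.1,.05,0)])"
```

```text
t: 21.88
eef_pos: [0.5296, 0.1314, 0.1909]
tool_rot: [-0.0, 0.997, -0.076, -0.0]
contact_force: [-0.4, -0.6, -0.3]
gripper_width: -0.001
t 21.88 jig TCP mm [-1.000e-01  6.260e+01  1.909e+02] Fjig [-0.3 -0.7 -0.3] g -0.001
tool axes in jig: [[1.0, 0.002, -0.0], [0.002, -1.0, 0.001], [-0.0, -0.001, -1.0]]
now y,z,phi 0.06166672558994682 0.19109980316001757 0.01780787239674803
th 0.90 tcp [ 74. 183.]  ty -12.4 tz 8.4 turn -0.0
th 0.80 tcp [ 86. 173.]  ty -11.7 tz 9.4 turn 0.0
th 0.70 tcp [ 96. 163.]  ty -10.7 tz 10.6 turn 0.0
th 0.60 tcp [106. 151.]  ty -9.6 tz 11.6 turn 0.0
th 0.50 tcp [114. 139.]  ty -8.3 tz 12.5 turn 0.0
th 0.40 tcp [121. 125.]  ty -7.1 tz 13.2 turn 0.0
th 0.30 tcp [127. 112.]  ty -5.7 tz 13.9 turn 0.0
th 0.20 tcp [131.  97.]  ty -4.3 tz 14.4 turn 0.0
th 0.15 tcp [133.  90.]  ty -1.6 tz 7.3 turn 0.0
th 0.10 tcp [134.  82.]  ty -1.2 tz 7.4 turn 0.0
th 0.05 tcp [135.  75.]  ty -0.9 tz 7.5 turn 0.0
th 0.00 tcp [135.  68.]  ty -0.5 tz 7.5 turn 0.0
```

View pics/s11.png

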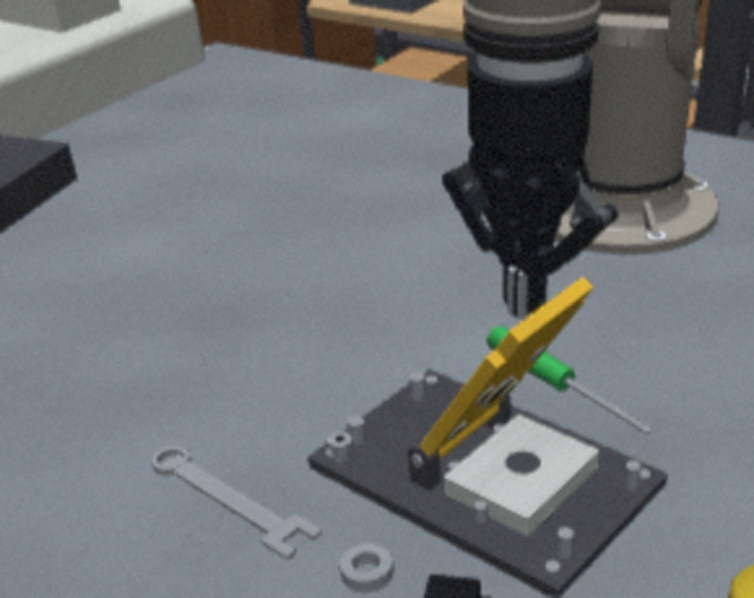

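```bash
python3 -m crank '[[[0,-0.006,0.004],[0,0,0],0],[[0,-0.006,0.0044],[0,0,0],0],[[0,-0.006,0.0047],[0,0,0],0],[[0,-0.0057,0.0047],[0,0,0],0],[[0,-0.0054,0.0053],[0,0,0],0],[[0,-0.0054,0.0053],[0,0,0],0],[[0,-0.0048,0.0058],[0,0,0],0],[[0,-0.0048,0.0058],[0,0,0],0],[[0,-0.004,0.006],[0,0,0],0],[[0,-0.004,0.0063],[0,0,0],0]]'; python3 -c "
from arc import *
from station import bot
show()
p,d=bot.read_camera('scene'); cv2.imwrite('pics/s12.png',cv2.resize(p[40:270,100:390,::-1],None,fx=2.6,fy=2.6,interpolation=cv2.INTER_CUBIC))
rows([(th,0,'B') for th in (.45,.4,.35,.3,.25,.2,.15,.1,.05,0)])"
```

```text
t: 23.18
eef_pos: [0.5375, 0.1813, 0.1388]
tool_rot: [0.0, 0.997, -0.077, -0.0]
contact_force: [0.6, -0.1, 2.8]
gripper_width: -0.004
t 23.18 jig TCP mm [1.000e-01 1.132e+02 1.388e+02] Fjig [ 0.6 -0.   2.8] g -0.004
tool axes in jig: [[1.0, -0.0, -0.0], [-0.0, -1.0, -0.0], [-0.0, 0.0, -1.0]]
now y,z,phi 0.1132101245481754 0.13784863205537964 -0.051722492805445726
th 0.45 tcp [118. 132.]  ty -4.8 tz 5.7 turn 0.1
th 0.40 tcp [121. 125.]  ty -3.4 tz 6.7 turn 0.0
th 0.35 tcp [124. 119.]  ty -3.0 tz 6.9 turn 0.0
th 0.30 tcp [127. 112.]  ty -2.7 tz 7.0 turn 0.0
th 0.25 tcp [129. 104.]  ty -2.3 tz 7.1 turn 0.0
th 0.20 tcp [131.  97.]  ty -2.0 tz 7.2 turn 0.0
th 0.15 tcp [133.  90.]  ty -1.6 tz 7.3 turn 0.0
th 0.10 tcp [134.  82.]  ty -1.2 tz 7.4 turn 0.0
th 0.05 tcp [135.  75.]  ty -0.9 tz 7.5 turn 0.0
th 0.00 tcp [135.  68.]  ty -0.5 tz 7.5 turn 0.0
```

View pics/s12.png

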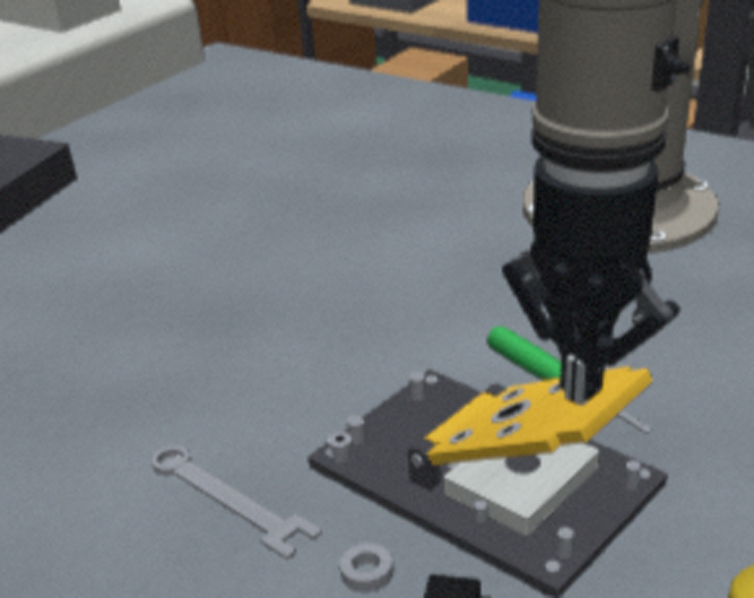

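```bash
python3 -m crank '[[[0,-0.005,0.0055],[0,0,0],0],[[0,-0.0035,0.0065],[0,0,0],0],[[0,-0.003,0.007],[0,0,0],0],[[0,-0.0027,0.007],[0,0,0],0],[[0,-0.0025,0.007],[0,0,0],0],[[0,-0.002,0.006],[0,0,0],0],[[0,-0.002,0.005],[0,0,0],0],[[0,-0.0015,0.005],[0,0,0],0],[[0,-0.001,0.004],[0,0,0],0],[[0,0,0.003],[0,0,0],0]]'; python3 -c "
from arc import *
show()
rows([(0,0,'B')])"
```

```text
t: 24.48
eef_pos: [0.5414, 0.2045, 0.0832]
tool_rot: [-0.0, 0.997, -0.077, 0.0]
contact_force: [-0.4, -0.0, 2.0]
gripper_width: 0.001
t 24.48 jig TCP mm [  0.4 136.7  83.2] Fjig [-0.4 -0.1  2. ] g 0.001
tool axes in jig: [[1.0, -0.0, 0.001], [-0.0, -1.0, 0.001], [0.001, -0.001, -1.0]]
now y,z,phi 0.13668648962511365 0.08318330240447107 0.04506144494415878
th 0.00 tcp [135.  68.]  ty 1.2 tz 15.7 turn -0.0
```

```bash
python3 -m crank '[[[0,0,0.003],[0,0,0],0],[[0,0,0.003],[0,0,0],0],[[0,0,0.003],[0,0,0],0],[[0,0,0.002],[0,0,0],0],[[0,0,0.002],[0,0,0],0],[[0,0,0],[0,0,0],0]]'; python3 -m crank '[[[0,0,0.001],[0,0,0],0],[[0,0,0.001],[0,0,0],0],[[0,0,0.001],[0,0,0],0],[[0,0,0],[0,0,0],0]]'
```

```text
t: 25.22
eef_pos: [0.541, 0.2036, 0.0699]
tool_rot: [0.0, 0.997, -0.078, -0.0]
contact_force: [0.2, 1.0, -0.2]
gripper_width: -0.005
t: 25.72
eef_pos: [0.541, 0.2037, 0.0676]
tool_rot: [0.0, 0.997, -0.078, -0.0]
contact_force: [-2.8, 0.2, 6.2]
gripper_width: -0.003
```

```bash
python3 -m crank '[[[0,0,0.001],[0,0,0],0],[[0,0,0.001],[0,0,0],0],[[0,0,0],[0,0,0],0]]'; python3 -m crank '[[[0,0,0.001],[0,0,0],0],[[0,0,0.001],[0,0,0],0],[[0,0,0],[0,0,0],0]]'
```

```text
t: 26.1
eef_pos: [0.5411, 0.2038, 0.0674]
tool_rot: [0.0, 0.997, -0.078, -0.0]
contact_force: [-7.4, -2.8, 23.2]
gripper_width: -0.003
t: 26.48
eef_pos: [0.5411, 0.2038, 0.0672]
tool_rot: [0.0, 0.997, -0.078, 0.0]
contact_force: [-12.8, -5.7, 40.0]
gripper_width: -0.002
```

Hard stop reached at the expected height. Backing straight off, well clear.

```bash
python3 -m crank '[[[0,0,-0.004],[0,0,0],0],[[0,0,-0.01],[0,0,0],0],[[0,0,-0.03],[0,0,0],0],[[0,0,-0.05],[0,0,0],0],[[0,0,-0.05],[0,0,0],0],[[0,-0.05,-0.03],[0,0,0],0],[[-0.02,-0.04,0],[0,0,0],0],[[-0.02,-0.04,0],[0,0,0],0],[[0,0,0],[0,0,0],0],[[0,0,0],[0,0,0],0]]'; python3 -c "
from h import *
from station import bot
show()
p,d=bot.read_camera('scene'); cv2.imwrite('pics/s13.png',cv2.resize(p[130:290,190:390,::-1],None,fx=3.7,fy=3.7,interpolation=cv2.INTER_CUBIC))
p,d=bot.read_camera('top'); cv2.imwrite('pics/t13.png',p[:,:,::-1])
p,d=bot.read_camera('wrist'); cv2.imwrite('pics/w13.png',p[:,:,::-1])"
```

```text
t: 27.72
eef_pos: [0.5219, 0.3378, 0.2369]
tool_rot: [0.001, 0.997, -0.078, -0.0]
contact_force: [0.4, 0.9, -0.4]
gripper_width: 0.004
t 27.73 jig TCP mm [-39.4 265.4 236.9] Fjig [ 0.3  0.9 -0.4] g 0.004
tool axes in jig: [[1.0, -0.001, -0.0], [-0.001, -1.0, -0.001], [-0.0, 0.001, -1.0]]
```

View pics/s13.png

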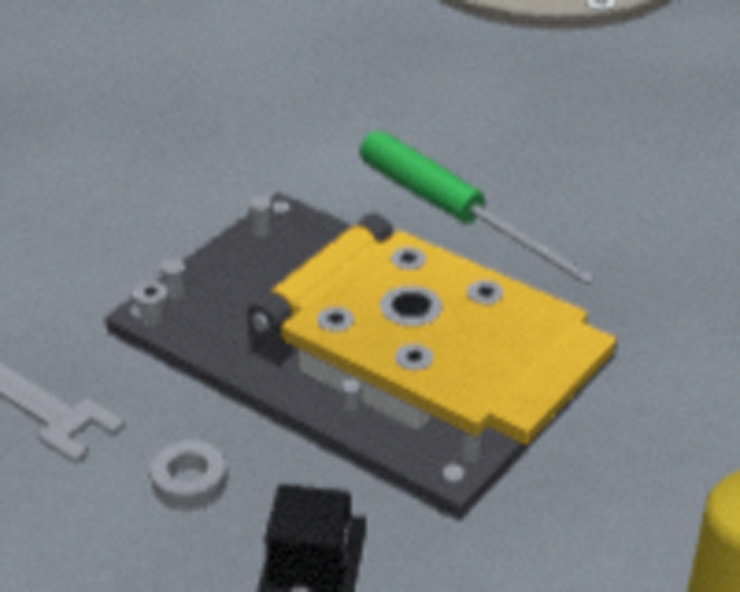

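View pics/t13.png

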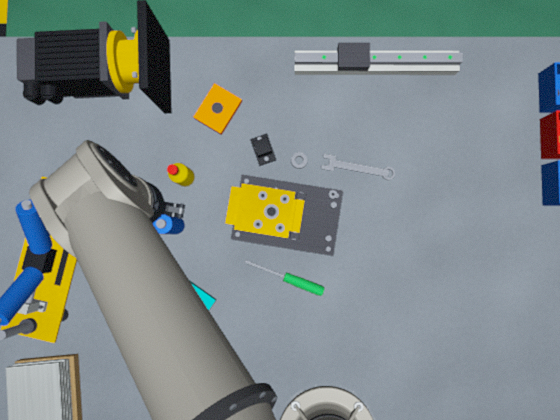

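View pics/w13.png

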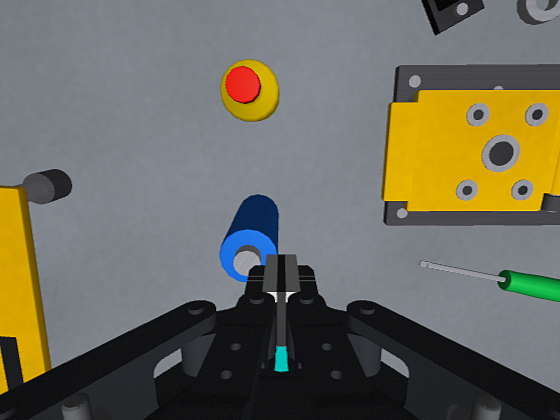

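The scene crop shows the leaf flat, resting on the posts near (472,435), with the end pin at (350,386) against the blank. In the top view the bush (333,194), roller (168,224), oil, bearing, collar, driver and spanner are where they started. The gripper is clear.

```bash
python3 -c "
from station import bot
print(bot.hand_in())"
```

```text
the job is handed in; nothing more can be done
None
```

The blank is home against all three stop pins, the yellow leaf lies shut on its landing posts, and the job is handed in at about 28 s.

**Blank:** I pushed it with closed fingertips against the two side pins, then the end pin, then the side pins again. Each push ended in a firm stop at 5–7 N. A close wrist view before the flip put its bore at jig (0.0, 61.8) mm against a home of (0, 62). Its corners were square, at y 22 to 102 mm and x ±49.3 mm. That is 0.7 mm under the true half-length at each end, which I put down to image scale.

**Leaf:** I lifted it from under the lip, took it over in an arc and lowered it slowly. It ran a little ahead of the fingers past upright but stopped by itself, and I brought it down from about 0.45 rad in contact. The stop came at TCP height 67.4 mm, against 67.5 mm expected.

**Last checks:**
- The final scene, top and wrist pictures show the leaf flat, the bystanders where they started as far as I can see, and the gripper clear. I did not measure the leaf's height again after letting go.
- The last press rose to 40 N vertically, about 42 N in all at the wrist. That is more than I meant; it was through the fingertips, not the gripper's body.
- The cameras disagreed by up to 4 mm on the jig's y position. I used a middle value and relied on the contact forces for the final seating.

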